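Refit the reaming cone of a citrus press

ROBOT

A 6-joint arm with a two-finger parallel gripper is mounted at the origin on a cart in front of the work surface, level with it; the furniture and walls round the work are solid. World frame = base frame: x ahead of the robot, y to its left, z up, the work surface at z = 0. Lengths are in m, angles in degrees, forces in N, time in s.
With the tool pointing down it reaches from about 0.3 to 0.75 m from the base axis. Payload 8.5 kg.
Tool frame: the origin (TCP) lies midway between the tips of the shut fingers; the grasp point (between the pads) lies 19 mm behind it (env.pinch_z is the z of the grasp point in the tool frame, in m); z points along the fingers, y is the line along which they close (so a half turn about z gives the same grasp; the last joint's range is limited). The gripper opens to 85 mm and grips with 20 to 120 N. Pads are 22 mm wide; open, the fingers measure 114 mm over their backs; the gripper's body (76 mm by 85 mm) begins 54 mm behind the grasp point. The pads swing forward as they close: fully open they stand 13 mm farther back than shut.
Start: joints at [-87.049, 21.807, 74.336, -0, 83.858, -12.336], TCP at [0.145, -0.531, 0.231] pointing down, gripper open.
Joint ranges: [-178.18, 178.18], [-50.72, 133.34], [12.68, 142.11], [-81.47, 261.47], [9.98, 163.14], [-165.26, 165.26]. Speed limits (degrees/s): [136.94, 136.94, 180, 180, 180, 180].

INTERFACE

Orientations are given as a 3x3 rotation matrix whose columns are the frame's x, y, z axes.
In Python, from rig import env gives the robot as it stands.
- The arm moves only by the tool arm_command, never from a script. Its argument "deltas" is a list of rows, each an object of numbers: "rx", "ry", "rz": the turn, a rotation vector about the tool's x, y, z in rad; "dx", "dy", "dz": the shift along the tool's x, y, z in m; "fingers": the finger opening in m, from 0 to 0.0854. In form: [{"rx": .., "ry": .., "rz": .., "dx": .., "dy": .., "dz": .., "fingers": ..}, ...]. A call has 1 to 12 rows; each row shifts and turns the commanded pose from where the row before left it, along the tool's axes as they then stand; what a row does not reach is not made up. A row lasts 1/10 s, in which the tool goes at most 50 mm and 8.59 degrees, less where a joint would pass 70% of its speed; a pose out of reach is approached as far as the arm can. A call is refused whole if a number of a shift passes 0.05 or a number of a turn 0.15, either way. A call with a gripper value outside its range is refused whole. The fingers move at their own pace and stop on an object; "squeeze" is the grip in N (left out, the last holds). Time passes only in rows, so rows that do not move let the fingers close. It gives the time, the measured TCP pose, the force, the opening and the grip force at its end, in the units of the state.
- env.observe(): the state, without advancing time (a new reading comes with each control period).
- env.get_image(name): name is "scene" or "top" or "wrist"; returns a dict with "color" (480x640x3 uint8, blue, green, red), "camera_matrix" (3x3 intrinsics, pixels), "eye" and "orientation" of the camera in the world. Camera axes: x right, y up, looking along -z (the intrinsics and any distortion apply to the point x, -y, -z); pixel columns grow to the right and rows downward; lengths in m; the calibration is good to about 2 mm. The wrist camera is an equidistant fisheye: a pixel r from the principal point sees the ray r / f radians off the axis. A picture is of the moment at which its call begins. There is no depth.
- env.close_job(): hands the job in; it is judged then, once.
Trained networks look in a picture, given as the dict that the camera call returned (one of the last four; its "shot" number tells which), for a name from the list of things; names that differ only in an ending like _2 or _b are one class to them, and where a whole thing is asked for, a point or a joint stands for the part that bears it (a point fixed in the world has none). Each returns a list of dicts, best first, with "p" (0 to 1); they miss things now and then, are a little off and sometimes report something else, mostly with a low value. They report only what shows in the picture. A call takes as long as a camera call. They do not tell look-alikes from the thing itself.
- env.look_for(query, picture): "box" ([left, top, right, bottom] in pixels, round what is visible of it).
- env.tip_of(query, picture): "location" ([column, row] in pixels: a listed point, or the origin of a listed thing).
The state is a dict: "time_s": time; "q": joint angles; "qvel": joint speeds; "joint_efforts": joint torques, N m; "position": TCP position; "tool_rot": TCP orientation; "ft_force": force on the tool from outside, world axes, zero at the start; "wrist_torque": the same for the moment, N m; "grip_width": finger opening in m; "gripper_force": force on a finger pad.
Only numpy, scipy, OpenCV 4.12 (cv2) and the standard library are available. Lean on these libraries where they do the work, as an engineer would, in place of code of your own. Each camera call takes 0.05 s, during which the arm holds its last target. There are 200 camera calls.

TASK

Make the citrus press ready for juicing: swing its clear cover up until it stands straight upright by itself, without knocking the bottle behind it, then pick up the orange reaming cone and push it down onto the drive spindle. It resists, then clicks; keep pushing past the click until it is hard home, and finish with the cone still held in the fingers and pressed firmly down, leaving the other things where they stand.

Things in the scene. Friction and masses are not known exactly. Their poses are not given: they have to be found in the camera images.
- juicer: electric citrus press standing firmly on the worktop (it does not shift): white round base 150 mm across, clear jug with a white strainer on top, rim 164 mm across at height 98 mm, a jug handle 122 mm out from the axis at the back left. Origin on the worktop on the vertical axis of the spindle; x points to its back (the hinge side), z up
- cover (a joint): angle of the clear dome cover on its stiff friction hinge at the back rim: 0 shut, pi/2 standing straight upright, stop at 2.3; it stays wherever it is left. Starts shut or a little ajar. About 3 N at the tab moves it
- cover_hinge (a point): middle of the cover's hinge axis: on the back rim, 92 mm behind the spindle axis and 100 mm above the worktop; the axis runs along the juicer's y
- cover_tab (a point): grip point on the cover's black thumb tab (30 mm wide along the juicer's y, 10 mm thick, 43 mm long from the rim outward): mid-thickness (5 mm above the hinge when shut), 203 mm from the hinge axis, 28 mm outside the rim. Dome: 166 mm across, 52 mm high. Taken from above by its side edges (fingers closing along the juicer's y), it can turn between the fingers as the cover swings
- spindle_seat (a point): centre of the grey collar (44 mm across) at the foot of the spindle, on which the underside of the cone rests when it is home; 82 mm above the worktop. The strainer floor round it is 4 mm lower, free to a radius of 65 mm, with the jug rim 16 mm above the collar
- spindle_tip (a point): top of the steel drive spindle, 30 mm above the collar; 16 mm thick, tapered to 7 mm over the top 8 mm. Four sprung catches stand out of it: they are met with the cone's underside about 15 mm above the collar, resist with about 12 N (up to 20 N if off-centre), and click out over its inner lip when it is about 5 mm above, drawing it down; a cone left higher than that is not home
- cone: orange ribbed reaming cone, 48 mm across and straight-sided up to 34 mm, then a rounded point, 60 mm high, about 60 g, standing on its open underside on the worktop; origin at the centre of the underside, z up. Bore in the underside 19 mm wide, 34 mm deep; it fits the spindle at any rotation
- bottle: tall green bottle with a green cap, 52x86x219 mm, upright behind the citrus press (its middle about 0.12 m behind the cover's hinge); the cover would strike it at about 1.9 rad; origin at the centre of its foot
- mug: small beige espresso mug with a handle, 59x84x56 mm, upright; origin at the middle of its footprint
- mill: wooden pepper mill, 58 mm across, 150 mm high; origin at the centre of its foot
- sugar_jar: jar with white contents and a dark lid, 67 mm across, 110 mm high; origin at the centre of its foot
- fruit_bowl: white bowl with lemons and an orange, 172 mm across, about 100 mm high with the fruit, does not move; origin at the centre of its foot
Mind the look-alikes: they are no part of the job. What is meant by the bottle is not red, and is the larger of those in its own colour.

How it is judged (in metres and radians):
On the way, in this order (a step that is already met when the one before it is completed fails the run):
1. the cover stands upright by itself (within 12 degrees), let go, with the cone not yet on the spindle (value of joint cover between 1.36 and 1.78 rad and contact force between the fingers and juicer below 0.2 N and horizontal distance between cone and spindle_seat above 0.03 m), for 0.2 s.
2. the cone has clicked past the catches down onto the collar (z of cone in the frame of spindle_seat below 0.003 m and horizontal distance between cone and spindle_seat below 0.004 m and angle between cone's own z axis and vertical below 0.1 rad), for 0.1 s.
At the end, for the whole second after the job is handed in: The cone is hard home (underside within 2.5 mm of the collar, centred within 4 mm, upright within 6 degrees), held in the fingers and pressed down with more than 4 N through the last second; the cover stands at 78 to 102 degrees; bottle, mug, mill and jar moved less than 20 mm (z of cone in the frame of spindle_seat below 0.0025 m and horizontal distance between cone and spindle_seat below 0.004 m and angle between each of cone, bottle's own z axis and vertical below 0.1 rad and contact force between cone and juicer above 4 N and contact force between the fingers and cone above 3 N and value of joint cover between 1.36 and 1.78 rad and distance of each of bottle, mug, mill, sugar_jar from where it was at the start of the episode below 0.02 m); the arm keeps its last pose, push and grip.
It fails at once if the bottle behind the press, the mug, the mill or the jar is knocked over or pushed more than 20 mm away (angle between bottle's own z axis and vertical above 0.3 rad or distance of any of bottle, mug, mill, sugar_jar from where it was at the start of the episode above 0.02 m).
It also fails if it takes over 64 s, if anything falls off the work surface, if the arm or the gripper's body presses on something with over 40 N, if the wrist force passes 120 N, or if a joint passes its speed limit or range.

## Working session

There is one attempt and no reset: what is moved stays moved. The work goes in short steps, Python scripts to look and compute and a tool call to move; the robot and the scene stay as the last step left them, time stands still between calls to the robot, and variables do not carry over. Pictures are saved under pics/ and viewed, at most 10 in all, crops included, and the job is handed in when it is done.

Besides the shell and the picture viewer there is one more tool, called as a command line: name --argument value ..., lists and objects as JSON in quotes. arm_command: Moves the arm, as the interface text tells. Its arguments: {"type":"object","properties":{"deltas":{"type":"array"},"squeeze":{"type":"number"}},"required":["deltas"]}

```bash
mkdir -p pics; ls; cat > h.py <<'E'
import numpy as np, cv2
from rig import env
def ray(im,px):
    K=np.array(im["camera_matrix"]);R=np.array(im["orientation"]);u,v=px
    x=(u-K[0,2])/K[0,0];y=(v-K[1,2])/K[1,1]
    if im.get("name")=="wrist":
        r=np.hypot(x,y);s=np.sin(r)/r if r>1e-9 else 1;d=np.array([x*s,-y*s,-np.cos(r)])
    else: d=np.array([x,-y,-1.])
    d=R@d;return np.array(im["eye"]),d/np.linalg.norm(d)
def proj(im,P):
    K=np.array(im["camera_matrix"]);R=np.array(im["orientation"])
    c=R.T@(np.array(P)-np.array(im["eye"]));x,y,z=c[0],-c[1],-c[2]
    if im.get("name")=="wrist":
        r=np.hypot(x,y);t=np.arctan2(r,z);x,y,z=x/r*t,y/r*t,1
    return np.array([K[0,0]*x/z+K[0,2],K[1,1]*y/z+K[1,2]])
def tri(obs):
    A=np.zeros((3,3));b=np.zeros(3)
    for o,d in obs:
        M=np.eye(3)-np.outer(d,d);A+=M;b+=M@o
    p=np.linalg.solve(A,b);return p,[float(np.linalg.norm((np.eye(3)-np.outer(d,d))@(p-o))) for o,d in obs]
def onz(o,d,z): return o+d*(z-o[2])/d[2]
def grab(n,save=None):
    im=env.get_image(n);im["name"]=n
    if save: cv2.imwrite("pics/"+save,im["color"])
    return im
E
python3 - <<'E'
from h import *
np.set_printoptions(precision=4,suppress=True)
a=grab("scene","s0.png");b=grab("top","t0.png");c=grab("wrist","w0.png")
print({k:v for k,v in a.items() if k!="color"},b["eye"],c["eye"])
for q in ["juicer","cover_hinge","cover_tab","spindle_seat","spindle_tip","cone","bottle","mug","mill","sugar_jar","fruit_bowl"]:
    obs=[]
    for im in (a,b,c):
        try:
            r=env.tip_of(q,im)
        except Exception as e: print(q,e);continue
        print(q,im["name"],[(np.round(x["location"]).tolist(),round(x["p"],2)) for x in r[:3]])
        if r and im["name"]!="wrist" : obs.append(ray(im,r[0]["location"]))
    if len(obs)>1: print("   tri",*tri(obs))
cv2.imwrite("pics/st0.png",cv2.resize(np.vstack([a["color"],b["color"]]),(400,600)))
E
```

```text
pics
{'camera_matrix': array([[464.8467,   0.    , 325.4444],
       [  0.    , 464.8467, 239.3425],
       [  0.    ,   0.    ,   1.    ]]), 'eye': array([0.1447, 0.7229, 0.4838]), 'orientation': array([[-0.7496,  0.3026, -0.5887],
       [-0.6618, -0.3271,  0.6746],
       [ 0.0116,  0.8952,  0.4454]]), 'shot': 1, 'name': 'scene'} [0.419  0.1593 1.1936] [ 0.2101 -0.5122  0.3734]
juicer scene [([380.0, 302.0], 0.95)]
juicer top []
juicer wrist []
cover_hinge scene [([352.0, 238.0], 0.69)]
cover_hinge top [([339.0, 244.0], 0.58)]
cover_hinge wrist []
   tri [0.6288 0.0952 0.0944] [0.002794041823774112, 0.002794041823774128]
cover_tab scene [([436.0, 261.0], 0.66)]
cover_tab top [([334.0, 354.0], 0.71)]
cover_tab wrist []
   tri [0.4295 0.1292 0.1318] [0.0020747861055742662, 0.002074786105574297]
spindle_seat scene [([388.0, 264.0], 0.71)]
spindle_seat top []
spindle_seat wrist []
spindle_tip scene []
spindle_tip top []
spindle_tip wrist []
cone scene [([436.0, 258.0], 0.82)]
cone top [([435.0, 286.0], 0.57)]
cone wrist []
   tri [ 0.5412 -0.0919  0.0077] [0.0005985473978540119, 0.0005985473978540375]
bottle scene [([276.0, 276.0], 0.8), ([264.0, 251.0], 0.67)]
bottle top [([314.0, 152.0], 0.98), ([340.0, 197.0], 0.94), ([290.0, 202.0], 0.69)]
bottle wrist []
   tri [ 0.8623  0.1072 -0.073 ] [0.021313434390185345, 0.021313434390185244]
mug scene [([320.0, 399.0], 0.93)]
mug top [([210.0, 346.0], 0.85)]
mug wrist []
   tri [ 0.4666  0.3665 -0.0018] [0.003330192637775619, 0.0033301926377756366]
mill scene [([212.0, 364.0], 0.67)]
mill top [([179.0, 267.0], 0.55)]
mill wrist []
   tri [ 0.6337  0.4221 -0.0038] [0.00039364014165963536, 0.00039364014165949393]
sugar_jar scene [([218.0, 318.0], 0.85)]
sugar_jar top [([214.0, 224.0], 0.71)]
sugar_jar wrist []
   tri [ 0.7179  0.346  -0.0005] [0.0007816468055596875, 0.0007816468055596365]
fruit_bowl scene []
fruit_bowl top [([437.0, 198.0], 0.67)]
fruit_bowl wrist []
```

View pics/s0.png

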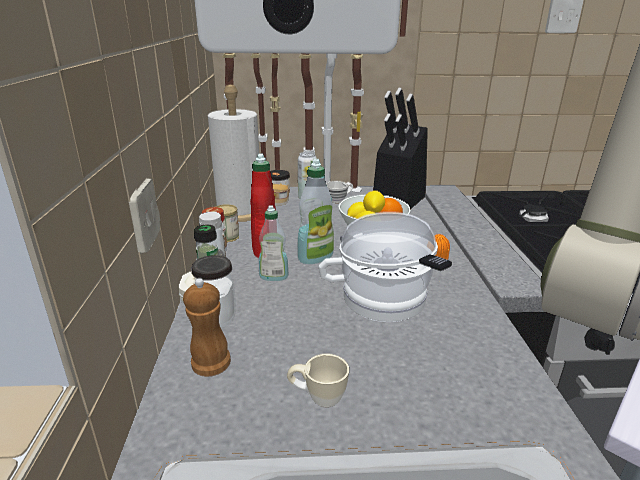

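View pics/t0.png

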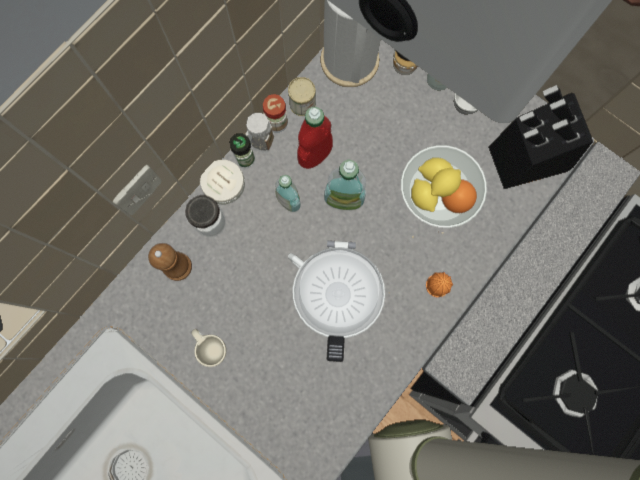

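The scene view shows the press at about (388,265), with the black tab at (436,261) and the orange cone behind it at (441,246). The top view shows the press centre at (339,291), tab at (335,349), hinge at (341,244), cone at (440,285), and the larger green bottle at (346,188) behind the hinge. The cover is slightly ajar.

```bash
python3 - <<'E'
from h import *
np.set_printoptions(precision=4,suppress=True)
s=env.observe();R=np.array(s["tool_rot"]);print(R,s["position"],s["grip_width"],env.pinch_z)
print("rot err to tool-down")
t=np.array([0.46,0.0,0.36]);print("delta tool",R.T@(t-s["position"]))
print(R.T@(np.array([0.2101,-0.5122,0.3734])-s["position"]))
E
```

```text
[[ 0.9646  0.2637  0.    ]
 [ 0.2637 -0.9646  0.    ]
 [ 0.     -0.     -1.    ]] [ 0.145  -0.5305  0.2313] 0.08534035887181331 -0.0187
rot err to tool-down
delta tool [ 0.4437 -0.4287 -0.1287]
[ 0.0676 -0.0005 -0.1421]
```

arm_command --deltas '[{"dx": 0.015, "dy": -0.015, "dz": -0.02}, {"dx": 0.03, "dy": -0.03, "dz": -0.02}, {"dx": 0.034, "dy": -0.033, "dz": -0.015}, {"dx": 0.034, "dy": -0.033, "dz": -0.015}, {"dx": 0.034, "dy": -0.033, "dz": -0.015}, {"dx": 0.034, "dy": -0.033, "dz": -0.015}, {"dx": 0.034, "dy": -0.033, "dz": -0.015}, {"dx": 0.034, "dy": -0.033, "dz": -0.01}, {"dx": 0.034, "dy": -0.033}, {"dx": 0.034, "dy": -0.033}, {"dx": 0.034, "dy": -0.033}, {"dx": 0.034, "dy": -0.033}]'

```text
invalid input
```

arm_command --deltas '[{"dx": 0.03, "dy": -0.03, "rz": 0.05}, {"dx": 0.02, "dy": -0.03, "rz": 0.087}, {"rz": 0.087}, {"rz": 0.087}, {"rz": 0.087}, {"rz": 0.038}, {}, {}]'

```text
invalid input
```

```bash
cat > m.py <<'E'
from h import *
import sys
np.set_printoptions(precision=4,suppress=True)
s=env.observe();R=np.array(s["tool_rot"]);print(s["time_s"],s["position"],R[:,0],R[:,2],s["q"],s["ft_force"])
c=grab("wrist",sys.argv[1])
Z={"cover_hinge":.1,"cover_tab":.132,"spindle_seat":.082,"spindle_tip":.112,"juicer":0}
for q in ["cover_hinge","cover_tab","spindle_seat","spindle_tip","cone","juicer","bottle"]:
    for x in env.tip_of(q,c)[:2]:
        o=ray(c,x["location"]);print(q,np.round(x["location"]),round(x["p"],2),"at z",Z.get(q,0),onz(*o,Z.get(q,0)), o[0].round(4).tolist(), o[1].round(4).tolist())
E
python3 m.py w1.png
```

```text
1.8 [ 0.145  -0.5305  0.2313] [0.9646 0.2637 0.    ] [ 0.  0. -1.] [-87.0489  21.8069  74.336    0.0002  83.8573 -12.3363] [ 0.6901  0.1751 -0.954 ]
```

arm_command --deltas '[{"rx": 0, "ry": 0, "rz": 0, "dx": 0.015, "dy": -0.015, "dz": -0.02, "fingers": 0.085}]' --squeeze 30

```text
time_s: 2.3
position: [0.1546, -0.5122, 0.2491]
tool_rot: [[0.965, 0.262, -0.001], [0.262, -0.965, 0.005], [0.001, -0.005, -1.0]]
ft_force: [-0.3, -0.3, 0.5]
grip_width: 0.0847
gripper_force: 0.0
```

arm_command --deltas '[{"rx": 0, "ry": 0, "rz": 0, "dx": 0.03, "dy": -0.03, "dz": -0.02, "fingers": 0.085}, {"rx": 0, "ry": 0, "rz": 0, "dx": 0.034, "dy": -0.033, "dz": -0.015, "fingers": 0.085}, {"rx": 0, "ry": 0, "rz": 0, "dx": 0.034, "dy": -0.033, "dz": -0.015, "fingers": 0.085}, {"rx": 0, "ry": 0, "rz": 0, "dx": 0.034, "dy": -0.033, "dz": -0.015, "fingers": 0.085}, {"rx": 0, "ry": 0, "rz": 0, "dx": 0.034, "dy": -0.033, "dz": -0.015, "fingers": 0.085}, {"rx": 0, "ry": 0, "rz": 0, "dx": 0.034, "dy": -0.033, "dz": -0.015, "fingers": 0.085}, {"rx": 0, "ry": 0, "rz": 0, "dx": 0.034, "dy": -0.033, "dz": -0.01, "fingers": 0.085}, {"rx": 0, "ry": 0, "rz": 0, "dx": 0.034, "dy": -0.033, "dz": 0, "fingers": 0.085}, {"rx": 0, "ry": 0, "rz": 0, "dx": 0.034, "dy": -0.033, "dz": 0, "fingers": 0.085}, {"rx": 0, "ry": 0, "rz": 0, "dx": 0.034, "dy": -0.033, "dz": 0, "fingers": 0.085}, {"rx": 0, "ry": 0, "rz": 0, "dx": 0.034, "dy": -0.033, "dz": 0, "fingers": 0.085}]' --squeeze 30

```text
time_s: 3.4
position: [0.4181, -0.0653, 0.3566]
tool_rot: [[0.965, 0.264, 0.001], [0.264, -0.965, -0.0], [0.001, 0.001, -1.0]]
ft_force: [0.2, -1.0, 0.5]
grip_width: 0.0849
gripper_force: 0.0
```

arm_command --deltas '[{"rx": 0, "ry": 0, "rz": 0.05, "dx": 0.03, "dy": -0.03, "dz": 0, "fingers": 0.085}, {"rx": 0, "ry": 0, "rz": 0.087, "dx": 0.02, "dy": -0.03, "dz": 0, "fingers": 0.085}, {"rx": 0, "ry": 0, "rz": 0.087, "dx": 0, "dy": 0, "dz": 0, "fingers": 0.085}, {"rx": 0, "ry": 0, "rz": 0.087, "dx": 0, "dy": 0, "dz": 0, "fingers": 0.085}, {"rx": 0, "ry": 0, "rz": 0.087, "dx": 0, "dy": 0, "dz": 0, "fingers": 0.085}, {"rx": 0, "ry": 0, "rz": 0.038, "dx": 0, "dy": 0, "dz": 0, "fingers": 0.085}, {"rx": 0, "ry": 0, "rz": 0, "dx": 0, "dy": 0, "dz": 0, "fingers": 0.085}]' --squeeze 30

```text
time_s: 4.1
position: [0.4516, 0.0032, 0.3564]
tool_rot: [[0.986, -0.169, 0.0], [-0.169, -0.986, -0.0], [0.0, 0.0, -1.0]]
ft_force: [0.3, -0.3, -0.0]
grip_width: 0.085
gripper_force: 0.0
```

```bash
python3 m.py w1.png
```

```text
4.1 [0.4516 0.0032 0.3564] [ 0.9857 -0.1685  0.    ] [ 0.     -0.0001 -1.    ] [-14.6745   7.876   73.3479  -0.0022  98.773   85.0286] [ 0.3335 -0.2918 -0.0255]
cover_hinge [210.  62.] 0.72 at z 0.1 [0.627  0.0944 0.1   ] [0.5181, -0.0077, 0.499] [0.2556, 0.2397, -0.9366]
cover_tab [208. 246.] 0.96 at z 0.132 [0.4311 0.1268 0.132 ] [0.5181, -0.0077, 0.499] [-0.2174, 0.3359, -0.9165]
cone [380. 111.] 0.95 at z 0 [ 0.544  -0.0946  0.    ] [0.5181, -0.0077, 0.499] [0.051, -0.1714, -0.9839]
cone [209.  65.] 0.51 at z 0 [ 0.6506  0.1208 -0.    ] [0.5181, -0.0077, 0.499] [0.2491, 0.2416, -0.9379]
bottle [158.  15.] 0.97 at z 0 [0.7488 0.1861 0.    ] [0.5181, -0.0077, 0.499] [0.3958, 0.3325, -0.8561]
```

arm_command --deltas '[{"rx": 0, "ry": 0, "rz": 0, "dx": -0.012, "dy": -0.03, "dz": 0.02, "fingers": 0.085}, {"rx": 0, "ry": 0, "rz": 0, "dx": -0.015, "dy": -0.04, "dz": 0.03, "fingers": 0.085}, {"rx": 0, "ry": 0, "rz": 0, "dx": -0.015, "dy": -0.04, "dz": 0.03, "fingers": 0.085}, {"rx": 0, "ry": 0, "rz": 0, "dx": 0, "dy": -0.01, "dz": 0.02, "fingers": 0.085}, {"rx": 0, "ry": 0, "rz": 0, "dx": 0, "dy": 0, "dz": 0, "fingers": 0.085}]' --squeeze 30

```text
time_s: 5.0
position: [0.4299, 0.1262, 0.2569]
tool_rot: [[0.986, -0.166, -0.005], [-0.166, -0.986, -0.0], [-0.005, 0.001, -1.0]]
ft_force: [0.2, 0.4, 0.6]
grip_width: 0.0851
gripper_force: 0.0
```

```bash
python3 m.py w2.png
```

```text
5.0 [0.4299 0.1262 0.2569] [ 0.9862 -0.1657 -0.0046] [-0.0047 -0.     -1.    ] [  1.1467  10.4527  86.3608   0.0054  83.4564 100.6825] [0.2472 0.391  0.6189]
cover_hinge [315. 228.] 0.31 at z 0.1 [0.4244 0.1306 0.1   ] [0.4971, 0.1154, 0.3992] [-0.2361, 0.0491, -0.9705]
cover_tab [318. 227.] 0.97 at z 0.132 [0.4324 0.127  0.132 ] [0.4971, 0.1154, 0.3992] [-0.2354, 0.0419, -0.971]
cone [492.  76.] 0.78 at z 0 [ 0.5446 -0.092   0.    ] [0.4971, 0.1154, 0.3992] [0.1049, -0.4585, -0.8825]
```

View pics/w2.png

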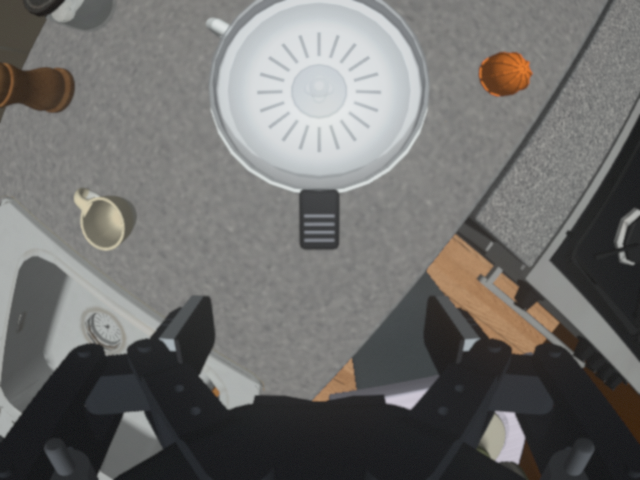

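The wrist view shows the black tab at (319,220), lined up between the open fingers, with the spindle at (319,90) under the cover and the cone at (505,74). I go down and grip the tab.

arm_command --deltas '[{"rx": 0, "ry": 0, "rz": 0, "dx": 0.001, "dy": -0.001, "dz": 0.03, "fingers": 0.085}, {"rx": 0, "ry": 0, "rz": 0, "dx": 0, "dy": 0, "dz": 0.04, "fingers": 0.075}, {"rx": 0, "ry": 0, "rz": 0, "dx": 0, "dy": 0, "dz": 0.04, "fingers": 0.065}, {"rx": 0, "ry": 0, "rz": 0, "dx": 0, "dy": 0, "dz": 0.025, "fingers": 0.06}, {"rx": 0, "ry": 0, "rz": 0, "dx": 0, "dy": 0, "dz": 0.011, "fingers": 0.05}, {"rx": 0, "ry": 0, "rz": 0, "dx": 0, "dy": 0, "dz": 0, "fingers": 0.04}, {"rx": 0, "ry": 0, "rz": 0, "dx": 0, "dy": 0, "dz": 0, "fingers": 0.02}, {"rx": 0, "ry": 0, "rz": 0, "dx": 0, "dy": 0, "dz": 0, "fingers": 0.02}, {"rx": 0, "ry": 0, "rz": 0, "dx": 0, "dy": 0, "dz": 0, "fingers": 0.02}]' --squeeze 25

```text
time_s: 6.3
position: [0.4327, 0.1257, 0.1136]
tool_rot: [[0.986, -0.168, 0.002], [-0.168, -0.986, -0.0], [0.002, -0.0, -1.0]]
ft_force: [0.3, -0.9, 0.5]
grip_width: 0.0292
gripper_force: 28.5
```

```bash
python3 - <<'E'
import numpy as np
from rig import env
s=env.observe();print(s["position"],s["ft_force"],s["wrist_torque"])
R=np.array(s["tool_rot"]);t0=.158;r=.203
th=np.linspace(t0,1.57,13)
d=np.stack([-np.diff(r*np.cos(th)),0*th[1:],np.diff(r*np.sin(th))],1)
print((d*[1,1,-1]).round(4),R[:,0])
E
```

```text
[0.43269356 0.12569941 0.11362416] [ 0.30922431 -0.90193452  0.45518562] [-0.19815977 -0.00434611  0.12769171]
[[ 0.0051  0.     -0.0233]
 [ 0.0078  0.     -0.0225]
 [ 0.0104  0.     -0.0215]
 [ 0.0129  0.     -0.0201]
 [ 0.0151  0.     -0.0184]
 [ 0.0172  0.     -0.0165]
 [ 0.019   0.     -0.0144]
 [ 0.0206  0.     -0.0121]
 [ 0.0219  0.     -0.0096]
 [ 0.0228  0.     -0.0069]
 [ 0.0235  0.     -0.0042]
 [ 0.0238  0.     -0.0014]] [ 0.98572792 -0.16833723  0.00174458]
```

arm_command --deltas '[{"rx": 0, "ry": 0, "rz": 0, "dx": 0.002, "dy": 0, "dz": -0.0117, "fingers": 0.02}, {"rx": 0, "ry": 0, "rz": 0, "dx": 0.003, "dy": 0, "dz": -0.0116, "fingers": 0.02}, {"rx": 0, "ry": 0, "rz": 0, "dx": 0.0036, "dy": 0, "dz": -0.0114, "fingers": 0.02}, {"rx": 0, "ry": 0, "rz": 0, "dx": 0.0042, "dy": 0, "dz": -0.0111, "fingers": 0.02}, {"rx": 0, "ry": 0, "rz": 0, "dx": 0.0049, "dy": 0, "dz": -0.0109, "fingers": 0.02}, {"rx": 0, "ry": 0, "rz": 0, "dx": 0.0055, "dy": 0, "dz": -0.0106, "fingers": 0.02}, {"rx": 0, "ry": 0, "rz": 0, "dx": 0.0061, "dy": 0, "dz": -0.0102, "fingers": 0.02}, {"rx": 0, "ry": 0, "rz": 0, "dx": 0.0068, "dy": 0, "dz": -0.0099, "fingers": 0.02}, {"rx": 0, "ry": 0, "rz": 0, "dx": 0.0073, "dy": 0, "dz": -0.0094, "fingers": 0.02}, {"rx": 0, "ry": 0, "rz": 0, "dx": 0.0078, "dy": 0, "dz": -0.009, "fingers": 0.02}, {"rx": 0, "ry": 0, "rz": 0, "dx": 0.0083, "dy": 0, "dz": -0.0085, "fingers": 0.02}, {"rx": 0, "ry": 0, "rz": 0, "dx": 0.0089, "dy": 0, "dz": -0.008, "fingers": 0.02}]' --squeeze 25

```text
time_s: 7.5
position: [0.4991, 0.1146, 0.2354]
tool_rot: [[0.986, -0.168, -0.002], [-0.168, -0.986, 0.001], [-0.002, -0.0, -1.0]]
ft_force: [-0.1, 2.2, -4.1]
grip_width: 0.0291
gripper_force: 28.1
```

arm_command --deltas '[{"rx": 0, "ry": 0, "rz": 0, "dx": 0.0093, "dy": 0, "dz": -0.0075, "fingers": 0.02}, {"rx": 0, "ry": 0, "rz": 0, "dx": 0.0097, "dy": 0, "dz": -0.0069, "fingers": 0.02}, {"rx": 0, "ry": 0, "rz": 0, "dx": 0.0101, "dy": 0, "dz": -0.0063, "fingers": 0.02}, {"rx": 0, "ry": 0, "rz": 0, "dx": 0.0105, "dy": 0, "dz": -0.0058, "fingers": 0.02}, {"rx": 0, "ry": 0, "rz": 0, "dx": 0.0108, "dy": 0, "dz": -0.0051, "fingers": 0.02}, {"rx": 0, "ry": 0, "rz": 0, "dx": 0.0111, "dy": 0, "dz": -0.0045, "fingers": 0.02}, {"rx": 0, "ry": 0, "rz": 0, "dx": 0.0113, "dy": 0, "dz": -0.0038, "fingers": 0.02}, {"rx": 0, "ry": 0, "rz": 0, "dx": 0.0115, "dy": 0, "dz": -0.0031, "fingers": 0.02}, {"rx": 0, "ry": 0, "rz": 0, "dx": 0.0117, "dy": 0, "dz": -0.0024, "fingers": 0.02}, {"rx": 0, "ry": 0, "rz": 0, "dx": 0.0118, "dy": 0, "dz": -0.0018, "fingers": 0.02}, {"rx": 0, "ry": 0, "rz": 0, "dx": 0.0119, "dy": 0, "dz": -0.001, "fingers": 0.02}, {"rx": 0, "ry": 0, "rz": 0, "dx": 0.0119, "dy": 0, "dz": 0, "fingers": 0.02}]' --squeeze 25

```text
time_s: 8.7
position: [0.6291, 0.0929, 0.2843]
tool_rot: [[0.986, -0.167, -0.001], [-0.167, -0.986, 0.001], [-0.001, -0.001, -1.0]]
ft_force: [-2.7, 3.5, 2.1]
grip_width: 0.0296
gripper_force: 30.4
```

arm_command --deltas '[{"rx": 0, "ry": 0, "rz": 0, "dx": 0.002, "dy": 0, "dz": 0, "fingers": 0.03}, {"rx": 0, "ry": 0, "rz": 0, "dx": 0, "dy": 0, "dz": 0, "fingers": 0.05}, {"rx": 0, "ry": 0, "rz": 0, "dx": 0, "dy": 0, "dz": 0, "fingers": 0.07}, {"rx": 0, "ry": 0, "rz": 0, "dx": 0, "dy": 0, "dz": 0, "fingers": 0.085}, {"rx": 0, "ry": 0, "rz": 0, "dx": 0, "dy": 0, "dz": 0, "fingers": 0.085}, {"rx": 0, "ry": 0, "rz": 0, "dx": 0, "dy": 0, "dz": -0.02, "fingers": 0.085}, {"rx": 0, "ry": 0, "rz": 0, "dx": 0, "dy": 0, "dz": -0.03, "fingers": 0.085}, {"rx": 0, "ry": 0, "rz": 0, "dx": 0, "dy": 0, "dz": -0.03, "fingers": 0.085}, {"rx": 0, "ry": 0, "rz": 0, "dx": -0.03, "dy": 0, "dz": -0.02, "fingers": 0.085}, {"rx": 0, "ry": 0, "rz": 0, "dx": -0.04, "dy": 0.01, "dz": 0, "fingers": 0.085}, {"rx": 0, "ry": 0, "rz": 0, "dx": -0.04, "dy": 0.02, "dz": 0, "fingers": 0.085}, {"rx": 0, "ry": 0, "rz": 0, "dx": -0.04, "dy": 0.03, "dz": 0, "fingers": 0.085}]' --squeeze 25

```text
time_s: 9.9
position: [0.4715, 0.0582, 0.3832]
tool_rot: [[0.986, -0.167, 0.0], [-0.167, -0.986, -0.0], [0.0, 0.0, -1.0]]
ft_force: [0.9, -1.1, 1.6]
grip_width: 0.085
gripper_force: 0.0
```

```bash
python3 m.py w3.png; python3 - <<'E'
from h import *
np.set_printoptions(precision=4,suppress=True)
a=grab("scene","s3.png");b=grab("top","t3.png")
for q in ["cover_hinge","cover_tab","spindle_seat","spindle_tip","cone"]:
    obs=[]
    for im in (a,b):
        r=env.tip_of(q,im)
        if r: obs.append(ray(im,r[0]["location"]));print(q,im["name"],np.round(r[0]["location"]),round(r[0]["p"],2))
    if len(obs)>1: print("   tri",*tri(obs))
cv2.imwrite("pics/c3.png",np.hstack([cv2.resize(a["color"][120:320,240:500],(400,308)),cv2.resize(b["color"][130:380,200:525],(400,308))]))
E
```

```text
9.9 [0.4715 0.0582 0.3832] [ 0.986  -0.1668  0.0004] [ 0.0004 -0.0001 -1.    ] [ -7.2787  10.1932  66.2669  -0.0051 103.5176  92.3196] [ 0.9339 -1.0667  1.5578]
cover_hinge [265.  69.] 0.89 at z 0.1 [0.6307 0.0937 0.1   ] [0.538, 0.0474, 0.5259] [0.2116, 0.1056, -0.9716]
cover_hinge [108.  72.] 0.73 at z 0.1 [0.6833 0.2936 0.1   ] [0.538, 0.0474, 0.5259] [0.2833, 0.4798, -0.8304]
cover_tab [222.  25.] 0.63 at z 0.132 [0.6843 0.1289 0.132 ] [0.538, 0.0474, 0.5259] [0.3417, 0.1904, -0.9203]
spindle_tip [266. 148.] 0.58 at z 0.112 [0.5391 0.1069 0.112 ] [0.538, 0.0474, 0.5259] [0.0027, 0.1423, -0.9898]
cone [417. 120.] 0.73 at z 0 [ 0.5456 -0.0957  0.    ] [0.538, 0.0474, 0.5259] [0.0139, -0.2626, -0.9648]
juicer [273. 151.] 0.91 at z 0 [0.5338 0.1146 0.    ] [0.538, 0.0474, 0.5259] [-0.008, 0.1267, -0.9919]
bottle [ 79. 134.] 0.25 at z 0 [0.6354 0.4245 0.    ] [0.538, 0.0474, 0.5259] [0.1488, 0.5762, -0.8037]
cover_hinge scene [353. 237.] 0.83
cover_hinge top [340. 243.] 0.8
   tri [0.6292 0.0928 0.0954] [0.002940558578193271, 0.002940558578193062]
cover_tab scene [358. 128.] 0.75
cover_tab top [338. 292.] 0.7
   tri [0.5442 0.1392 0.3196] [0.03575054038734252, 0.03575054038734237]
spindle_seat scene [387. 263.] 0.73
spindle_seat top [338. 294.] 0.58
   tri [0.5372 0.1074 0.0791] [0.001812259685911567, 0.001812259685911626]
spindle_tip scene [386. 247.] 0.78
spindle_tip top [338. 293.] 0.88
   tri [0.5378 0.1093 0.1112] [0.0023115702087688145, 0.0023115702087687508]
cone scene [438. 259.] 0.55
cone top [339. 293.] 0.46
   tri [0.4964 0.0901 0.1068] [0.044136532363258624, 0.0441365323632587]
```

View pics/c3.png

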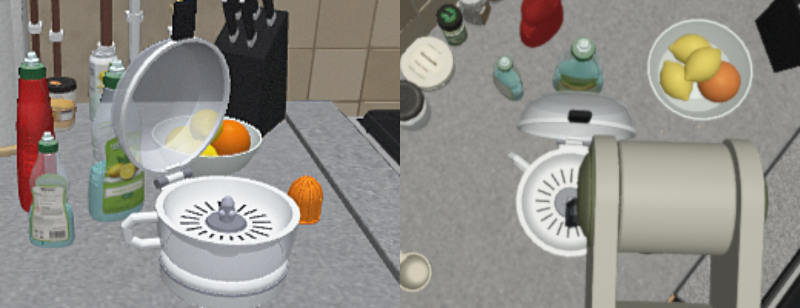

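View pics/w3.png

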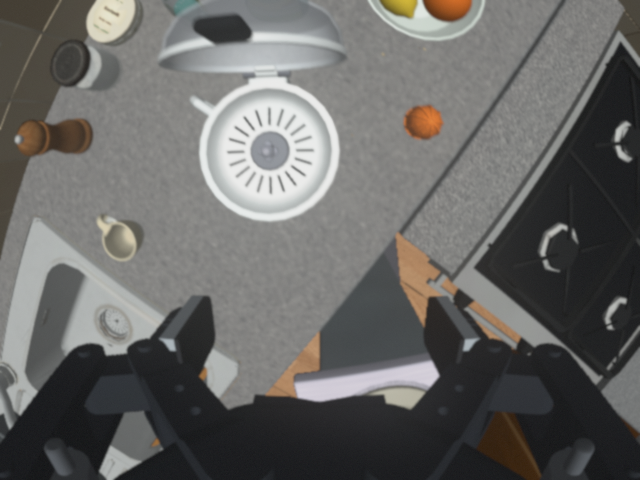

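The crops show the cover standing upright with the bottle behind it untouched, and the spindle bare. In the wrist view the spindle is at (268,151) and the cone at (423,122). I turn the wrist so the camera faces left, away from the cover, and measure spindle and cone from straight above with the same yaw.

arm_command --deltas '[{"rx": 0, "ry": 0, "rz": -0.143, "dx": 0, "dy": 0, "dz": 0, "fingers": 0.085}, {"rx": 0, "ry": 0, "rz": -0.143, "dx": 0, "dy": 0, "dz": 0, "fingers": 0.085}, {"rx": 0, "ry": 0, "rz": -0.143, "dx": 0, "dy": 0, "dz": 0, "fingers": 0.085}, {"rx": 0, "ry": 0, "rz": -0.143, "dx": 0, "dy": 0, "dz": 0, "fingers": 0.085}, {"rx": 0, "ry": 0, "rz": -0.143, "dx": 0, "dy": 0, "dz": 0, "fingers": 0.085}, {"rx": 0, "ry": 0, "rz": -0.143, "dx": 0, "dy": 0, "dz": 0, "fingers": 0.085}, {"rx": 0, "ry": 0, "rz": -0.143, "dx": 0, "dy": 0, "dz": 0, "fingers": 0.085}, {"rx": 0, "ry": 0, "rz": -0.143, "dx": 0, "dy": 0, "dz": 0, "fingers": 0.085}, {"rx": 0, "ry": 0, "rz": -0.143, "dx": 0, "dy": 0, "dz": 0, "fingers": 0.085}, {"rx": 0, "ry": 0, "rz": -0.143, "dx": 0, "dy": 0, "dz": 0, "fingers": 0.085}, {"rx": 0, "ry": 0, "rz": -0.14, "dx": 0, "dy": 0, "dz": 0, "fingers": 0.085}]' --squeeze 25

```text
time_s: 12.0
position: [0.4734, 0.0579, 0.3834]
tool_rot: [[0.163, 0.987, 0.0], [0.987, -0.163, -0.0], [0.0, 0.0, -1.0]]
ft_force: [0.2, 0.2, -0.8]
grip_width: 0.0852
gripper_force: 0.0
```

arm_command --deltas '[{"rx": 0, "ry": 0, "rz": 0, "dx": -0.002, "dy": 0.015, "dz": 0.02, "fingers": 0.085}, {"rx": 0, "ry": 0, "rz": 0, "dx": -0.003, "dy": 0.02, "dz": 0.03, "fingers": 0.085}, {"rx": 0, "ry": 0, "rz": 0, "dx": -0.0025, "dy": 0.0225, "dz": 0.03, "fingers": 0.085}, {"rx": 0, "ry": 0, "rz": 0, "dx": 0, "dy": 0, "dz": 0.02, "fingers": 0.085}, {"rx": 0, "ry": 0, "rz": 0, "dx": 0, "dy": 0, "dz": 0, "fingers": 0.085}, {"rx": 0, "ry": 0, "rz": 0, "dx": 0, "dy": 0, "dz": 0, "fingers": 0.085}]' --squeeze 25

```text
time_s: 12.6
position: [0.5289, 0.0408, 0.2842]
tool_rot: [[0.169, 0.986, 0.001], [0.986, -0.169, -0.0], [0.0, 0.001, -1.0]]
ft_force: [-0.3, 0.3, 1.2]
grip_width: 0.0852
gripper_force: 0.0
```

```bash
cat > n.py <<'E'
from h import *
import sys
np.set_printoptions(precision=4,suppress=True)
s=env.observe();R=np.array(s["tool_rot"]);print(s["time_s"],s["position"],R[:,0],R[:,2],s["q"][5])
c=grab("wrist",sys.argv[1])
for q,zz in [("spindle_tip",.112),("spindle_seat",.082),("cone",0)]:
    for x in env.tip_of(q,c)[:1]: print(q,x["location"],round(x["p"],2),onz(*ray(c,x["location"]),zz))
h=cv2.cvtColor(c["color"],cv2.COLOR_BGR2HSV)
m=cv2.inRange(h,(5,150,80),(20,255,255))
n,l,st,ce=cv2.connectedComponentsWithStats(m)
for i in range(1,n):
    if st[i,4]>300: print("orange",st[i],ce[i],"z.03:",onz(*ray(c,ce[i]),.03))
print("eye",c["eye"],c["camera_matrix"][0])
E
python3 n.py w4.png; python3 - <<'E'
from h import *
im=cv2.imread("pics/w4.png");cv2.imwrite("pics/w4c.png",cv2.resize(im[100:380,160:480],None,fx=2,fy=2))
a=grab("scene")
for t in (1.3,1.4,1.5,1.57,1.65,1.75):
    r=np.hypot(.203,.005);u=t+.0246;P=np.array([.629,.0935,.1])+r*np.array([-.986*np.cos(u),.167*np.cos(u),np.sin(u)])
    print(t,proj(a,P).round(1))
print(env.tip_of("cover_tab",a)[:1])
E
```

```text
12.6 [0.5289 0.0408 0.2842] [0.1691 0.9856 0.    ] [ 0.0007 -0.0001 -1.    ] 1.350215205793186
spindle_seat [315.4, 138.6] 0.83 [0.537  0.1099 0.082 ]
cone [347.8, 302.0] 0.96 [ 0.5421 -0.0941  0.    ]
orange [619  21  21  36 395] [628.7367  38.643 ] z.03: [0.9951 0.2136 0.03  ]
orange [ 334  298   36   38 1031] [351.741  315.9641] z.03: [ 0.544  -0.0991  0.03  ]
orange [475 311  31  32 464] [488.722  324.8362] z.03: [ 0.7202 -0.1503  0.03  ]
eye [0.5402 0.1078 0.4268] [371.6483   0.     318.932 ]
1.3 [375.9 136.6]
1.4 [367.6 131.8]
1.5 [359.4 128.3]
1.57 [353.8 126.7]
1.65 [347.5 125.6]
1.75 [339.9 125.2]
[{'location': [358.6, 127.8], 'p': 0.94}]
```

View pics/w4c.png

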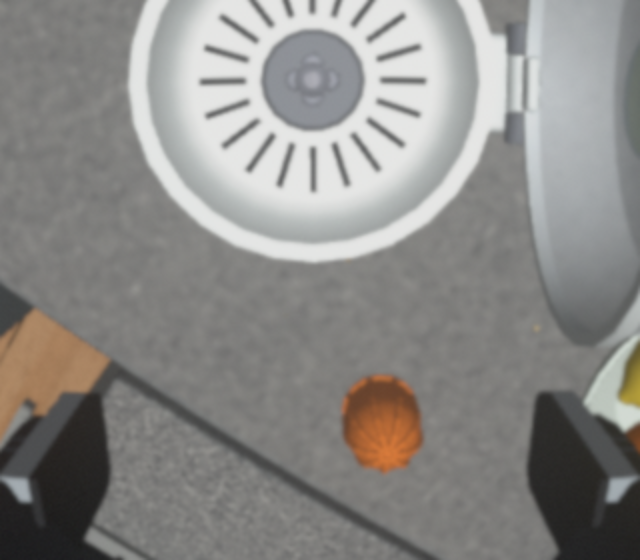

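The crop shows the grey collar and spindle at crop (313,80), i.e. pixel (316.5,140), the cone at pixel (352,314), and the cover clear on the right. Next I put the camera over the cone in the same way.

arm_command --deltas '[{"rx": 0, "ry": 0, "rz": 0, "dx": -0.02, "dy": 0.005, "dz": 0, "fingers": 0.085}, {"rx": 0, "ry": 0, "rz": 0, "dx": -0.04, "dy": 0.008, "dz": 0, "fingers": 0.085}, {"rx": 0, "ry": 0, "rz": 0, "dx": -0.04, "dy": 0.008, "dz": 0, "fingers": 0.085}, {"rx": 0, "ry": 0, "rz": 0, "dx": -0.04, "dy": 0.008, "dz": 0, "fingers": 0.085}, {"rx": 0, "ry": 0, "rz": 0, "dx": -0.04, "dy": 0.008, "dz": 0, "fingers": 0.085}, {"rx": 0, "ry": 0, "rz": 0, "dx": -0.0185, "dy": 0.003, "dz": 0, "fingers": 0.085}, {"rx": 0, "ry": 0, "rz": 0, "dx": 0, "dy": 0, "dz": 0, "fingers": 0.085}, {"rx": 0, "ry": 0, "rz": 0, "dx": 0, "dy": 0, "dz": 0, "fingers": 0.085}]' --squeeze 25

```text
time_s: 13.7
position: [0.5346, -0.1613, 0.2836]
tool_rot: [[0.17, 0.986, 0.0], [0.986, -0.17, 0.0], [0.0, 0.0, -1.0]]
ft_force: [0.3, 0.5, 0.3]
grip_width: 0.085
gripper_force: 0.0
```

```bash
python3 n.py w5.png; python3 - <<'E'
from h import *
np.set_printoptions(precision=4,suppress=True)
c=grab("wrist");R=np.array(c["orientation"]);e=np.array(c["eye"])
print("nadir px",proj(c,e+[1e-6,0,-.3]))
# reproject old view w4: same orientation, eye shifted
im=cv2.imread("pics/w4.png");o=dict(c);o["eye"]=np.array([.5402,.1078,.4268])
g=cv2.cvtColor(im,cv2.COLOR_BGR2GRAY);roi=g[105:175,280:352]
m=((roi<175)).astype(np.uint8);n,l,st,ce=cv2.connectedComponentsWithStats(m)
i=max(range(1,n),key=lambda k:st[k,4]);p=ce[i]+[280,105];print("collar",st[i],p,onz(*ray(o,p),.082)," tip",onz(*ray(o,(316.5,140)),.112))
print(sorted([st[k].tolist() for k in range(1,n)],key=lambda s:-s[4])[:3])
w=cv2.imread("pics/w5.png");cv2.imwrite("pics/w5c.png",cv2.resize(w[80:220,240:400],None,fx=4,fy=4))
cv2.imwrite("pics/both.png",np.hstack([cv2.resize(im[80:220,240:400],None,fx=2.5,fy=2.5),cv2.resize(w[80:220,240:400],None,fx=2.5,fy=2.5)]))
E
```

```text
13.7 [ 0.5346 -0.1613  0.2836] [0.1696 0.9855 0.0002] [ 0.0003  0.0002 -1.    ] -19.182813809819212
cone [315.7, 143.8] 0.94 [ 0.5412 -0.0976  0.    ]
orange [ 297  124   42   41 1252] [317.9177 143.2428] z.03: [ 0.5439 -0.0972  0.03  ]
orange [ 456  147   55   60 2292] [480.5585 178.6195] z.03: [ 0.7203 -0.1615  0.03  ]
eye [ 0.546  -0.0943  0.4262] [371.6483   0.     318.932 ]
nadir px [319.3768 140.1732]
collar [  11   10   51   50 2051] [315.9122 139.5466] [0.5372 0.1089 0.082 ]  tip [0.5379 0.1084 0.112 ]
[[11, 10, 51, 50, 2051], [0, 54, 10, 10, 39], [0, 8, 9, 9, 34]]
```

View pics/both.png

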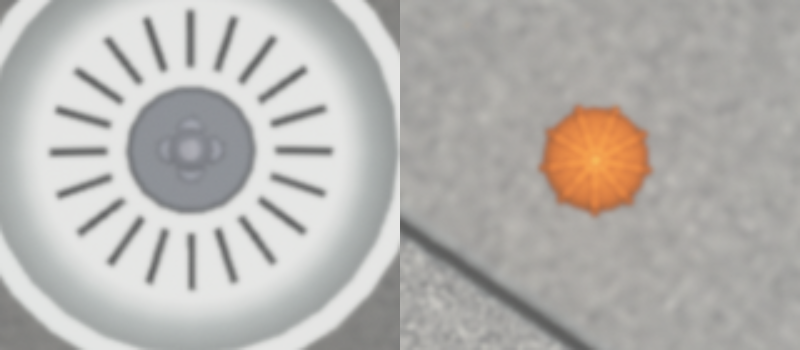

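Left: the collar at pixel (316,140); right: the cone at (318,143.5). That gives the spindle at (0.5374, 0.1087) and the cone at (0.5439, -0.0973). Now I grasp the cone.

arm_command --deltas '[{"rx": 0, "ry": 0, "rz": 0, "dx": 0.0247, "dy": -0.0016, "dz": 0, "fingers": 0.085}, {"rx": 0, "ry": 0, "rz": 0, "dx": 0.03, "dy": 0, "dz": 0.02, "fingers": 0.085}, {"rx": 0, "ry": 0, "rz": 0, "dx": 0.01, "dy": 0, "dz": 0.04, "fingers": 0.085}, {"rx": 0, "ry": 0, "rz": 0, "dx": 0, "dy": 0, "dz": 0.045, "fingers": 0.085}, {"rx": 0, "ry": 0, "rz": 0, "dx": 0, "dy": 0, "dz": 0.045, "fingers": 0.085}, {"rx": 0, "ry": 0, "rz": 0, "dx": 0, "dy": 0, "dz": 0.04, "fingers": 0.085}, {"rx": 0, "ry": 0, "rz": 0, "dx": 0, "dy": 0, "dz": 0.03, "fingers": 0.085}, {"rx": 0, "ry": 0, "rz": 0, "dx": 0, "dy": 0, "dz": 0.02, "fingers": 0.085}, {"rx": 0, "ry": 0, "rz": 0, "dx": 0, "dy": 0, "dz": 0.015, "fingers": 0.085}, {"rx": 0, "ry": 0, "rz": 0, "dx": 0, "dy": 0, "dz": 0, "fingers": 0.085}]' --squeeze 25

```text
time_s: 14.95
position: [0.5432, -0.0967, 0.0268]
tool_rot: [[0.168, 0.986, -0.003], [0.986, -0.168, 0.001], [0.001, -0.003, -1.0]]
ft_force: [0.5, -0.3, 0.7]
grip_width: 0.0851
gripper_force: 0.0
```

arm_command --deltas '[{"rx": 0, "ry": 0, "rz": 0, "dx": 0, "dy": 0, "dz": 0.012, "fingers": 0.085}, {"rx": 0, "ry": 0, "rz": 0, "dx": 0, "dy": 0, "dz": 0.011, "fingers": 0.08}, {"rx": 0, "ry": 0, "rz": 0, "dx": 0, "dy": 0, "dz": 0, "fingers": 0.07}, {"rx": 0, "ry": 0, "rz": 0, "dx": 0, "dy": 0, "dz": 0, "fingers": 0.06}, {"rx": 0, "ry": 0, "rz": 0, "dx": 0, "dy": 0, "dz": 0, "fingers": 0.05}, {"rx": 0, "ry": 0, "rz": 0, "dx": 0, "dy": 0, "dz": 0, "fingers": 0.04}, {"rx": 0, "ry": 0, "rz": 0, "dx": 0, "dy": 0, "dz": 0, "fingers": 0.035}, {"rx": 0, "ry": 0, "rz": 0, "dx": 0, "dy": 0, "dz": 0, "fingers": 0.035}, {"rx": 0, "ry": 0, "rz": 0, "dx": 0, "dy": 0, "dz": 0, "fingers": 0.035}]' --squeeze 70

```text
time_s: 15.85
position: [0.5444, -0.0977, 0.0064]
tool_rot: [[0.169, 0.986, 0.001], [0.986, -0.169, -0.001], [-0.0, 0.001, -1.0]]
ft_force: [-0.7, 0.2, 5.4]
grip_width: 0.0471
gripper_force: 72.1
```

arm_command --deltas '[{"rx": 0, "ry": 0, "rz": 0, "dx": 0, "dy": 0, "dz": -0.02, "fingers": 0.035}, {"rx": 0, "ry": 0, "rz": 0, "dx": 0, "dy": 0, "dz": -0.04, "fingers": 0.035}, {"rx": 0, "ry": 0, "rz": 0, "dx": 0, "dy": 0, "dz": -0.04, "fingers": 0.035}, {"rx": 0, "ry": 0, "rz": 0, "dx": 0, "dy": 0, "dz": -0.04, "fingers": 0.035}, {"rx": 0, "ry": 0, "rz": 0, "dx": 0, "dy": 0, "dz": -0.02, "fingers": 0.035}, {"rx": 0, "ry": 0, "rz": 0, "dx": 0.03, "dy": -0.0062, "dz": 0, "fingers": 0.035}, {"rx": 0, "ry": 0, "rz": 0, "dx": 0.04, "dy": -0.008, "dz": 0, "fingers": 0.035}, {"rx": 0, "ry": 0, "rz": 0, "dx": 0.04, "dy": -0.008, "dz": 0, "fingers": 0.035}, {"rx": 0, "ry": 0, "rz": 0, "dx": 0.04, "dy": -0.008, "dz": 0, "fingers": 0.035}, {"rx": 0, "ry": 0, "rz": 0, "dx": 0.03, "dy": -0.006, "dz": 0, "fingers": 0.035}, {"rx": 0, "ry": 0, "rz": 0, "dx": 0.0219, "dy": -0.005, "dz": 0, "fingers": 0.035}, {"rx": 0, "ry": 0, "rz": 0, "dx": 0, "dy": 0, "dz": 0, "fingers": 0.035}]' --squeeze 70

```text
time_s: 17.05
position: [0.5371, 0.1107, 0.1657]
tool_rot: [[0.166, 0.986, 0.0], [0.986, -0.166, 0.0], [0.001, 0.0, -1.0]]
ft_force: [0.2, -0.5, -1.4]
grip_width: 0.0474
gripper_force: 72.1
```

arm_command --deltas '[{"rx": 0, "ry": 0, "rz": 0, "dx": 0, "dy": 0, "dz": 0, "fingers": 0.035}, {"rx": 0, "ry": 0, "rz": 0, "dx": 0, "dy": 0, "dz": 0, "fingers": 0.035}]' --squeeze 70

```text
time_s: 17.25
position: [0.5377, 0.1075, 0.1655]
tool_rot: [[0.17, 0.985, 0.0], [0.985, -0.17, -0.0], [-0.0, 0.0, -1.0]]
ft_force: [-0.1, 0.2, -0.8]
grip_width: 0.047
gripper_force: 72.1
```

```bash
python3 - <<'E'
from h import *
np.set_printoptions(precision=4,suppress=True)
s=env.observe();print(s["position"],s["ft_force"],s["q"],np.array(s["tool_rot"])[:,0])
a=grab("scene","s6.png");w=grab("wrist","w6.png")
obs=[]
for q in("cone","cover_tab"):print(q,env.tip_of(q,a)[:1],env.tip_of(q,w)[:1])
p=np.array(s["position"])
print("proj axis under",proj(a,[p[0],p[1],p[2]-.0055]),"tip",proj(a,[p[0],p[1],p[2]+.0545]), "spindle tip",proj(a,[.5374,.1087,.112]))
b=a["color"]
cv2.imwrite("pics/c6.png",np.hstack([cv2.resize(b[160:310,300:500],(400,300)),cv2.resize(w["color"][150:450,120:520],(400,300))]))
E
```

```text
[0.5377 0.1075 0.1655] [-0.0855  0.1687 -0.7687] [-1.0672 24.8717 80.8836 -0.0123 74.2323  8.7298] [ 0.1701  0.9854 -0.0002]
cone [{'location': [392.2, 221.2], 'p': 0.97}] [{'location': [317.0, 299.2], 'p': 0.8}]
cover_tab [{'location': [359.7, 128.5], 'p': 0.79}] []
proj axis under [389.4817 221.4705] tip [392.1443 188.1647] spindle tip [387.2112 246.8336]
```

View pics/c6.png

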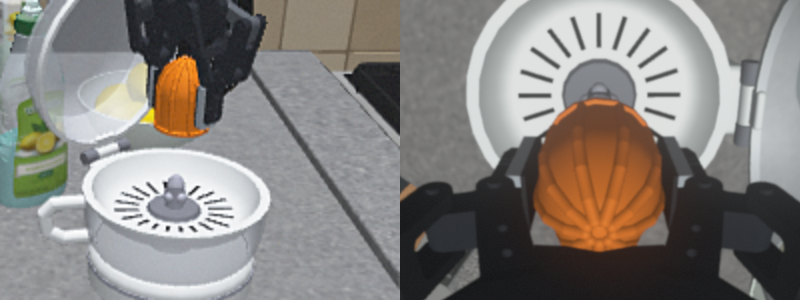

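The left crop shows the cone upright in the fingers over the spindle (base at crop (181,133), spindle tip at (176,180)). The right crop shows it centred between the pads. I lower to just above the tip and settle.

arm_command --deltas '[{"rx": 0, "ry": 0, "rz": 0, "dx": 0, "dy": 0, "dz": 0.015, "fingers": 0.035}, {"rx": 0, "ry": 0, "rz": 0, "dx": 0, "dy": 0, "dz": 0.015, "fingers": 0.035}, {"rx": 0, "ry": 0, "rz": 0, "dx": 0, "dy": 0, "dz": 0.008, "fingers": 0.035}, {"rx": 0, "ry": 0, "rz": 0, "dx": 0, "dy": 0, "dz": 0, "fingers": 0.035}, {"rx": 0, "ry": 0, "rz": 0, "dx": 0, "dy": 0, "dz": 0, "fingers": 0.035}, {"rx": 0, "ry": 0, "rz": 0, "dx": 0, "dy": 0, "dz": 0, "fingers": 0.035}]' --squeeze 80

```text
time_s: 18.15
position: [0.538, 0.1083, 0.1281]
tool_rot: [[0.169, 0.986, 0.001], [0.986, -0.169, -0.0], [0.0, 0.001, -1.0]]
ft_force: [-0.5, 0.4, 0.3]
grip_width: 0.0474
gripper_force: 82.1
```

```bash
python3 - <<'E'
from h import *
np.set_printoptions(precision=4,suppress=True)
s=env.observe();p=np.array(s["position"]);print(p,s["ft_force"])
a=grab("scene","s7.png");w=grab("wrist","w7.png")
h=cv2.cvtColor(a["color"],cv2.COLOR_BGR2HSV);m=cv2.inRange(h,(5,140,60),(20,255,255));m[:,:360]=0;m[:,430:]=0
r=np.where(m.any(1))[0]
for y in r[-16::2]: print(y,np.where(m[y])[0][[0,-1]])
t=np.linspace(0,2*np.pi,60)
P=np.array([proj(a,[p[0]+.024*np.cos(k),p[1]+.024*np.sin(k),p[2]-.0055]) for k in t]);print("pred base u",P[:,0].min(),P[:,0].max(),"v max",P[:,1].max())
h=cv2.cvtColor(w["color"],cv2.COLOR_BGR2HSV);m=cv2.inRange(h,(3,140,40),(20,255,255));m[:200]=0;n,l,st,ce=cv2.connectedComponentsWithStats(m);i=st[1:,4].argmax()+1;print("wrist cone bbox",st[i])
P=np.array([proj(w,[p[0]+.024*np.cos(k),p[1]+.024*np.sin(k),p[2]-.0055]) for k in t]);print("pred v min",P[:,1].min(),"u",P[:,0].mean())
E
```

```text
[0.538  0.1083 0.1281] [-0.4963  0.382   0.2951]
233 [376 395]
235 [376 394]
237 [376 394]
239 [375 394]
241 [375 394]
243 [376 394]
245 [379 401]
247 [384 397]
pred base u 373.6218527635597 401.4567638638488 v max 247.62743737512199
wrist cone bbox [  253   271   132   132 12989]
pred v min 247.52205838155885 u 320.69262104213334
```

arm_command --deltas '[{"rx": 0, "ry": 0, "rz": 0, "dx": 0.0003, "dy": -0.0006, "dz": 0.005, "fingers": 0.035}, {"rx": 0, "ry": 0, "rz": 0, "dx": 0, "dy": 0, "dz": 0.005, "fingers": 0.035}, {"rx": 0, "ry": 0, "rz": 0, "dx": 0, "dy": 0, "dz": 0.004, "fingers": 0.035}, {"rx": 0, "ry": 0, "rz": 0, "dx": 0, "dy": 0, "dz": 0.004, "fingers": 0.035}, {"rx": 0, "ry": 0, "rz": 0, "dx": 0, "dy": 0, "dz": 0.003, "fingers": 0.035}, {"rx": 0, "ry": 0, "rz": 0, "dx": 0, "dy": 0, "dz": 0, "fingers": 0.035}, {"rx": 0, "ry": 0, "rz": 0, "dx": 0, "dy": 0, "dz": 0, "fingers": 0.035}]' --squeeze 80

```text
time_s: 18.95
position: [0.5371, 0.1087, 0.1064]
tool_rot: [[0.169, 0.986, 0.0], [0.986, -0.169, -0.0], [-0.0, 0.0, -1.0]]
ft_force: [0.0, -0.1, -1.2]
grip_width: 0.0466
gripper_force: 82.1
```

arm_command --deltas '[{"rx": 0, "ry": 0, "rz": 0, "dx": 0, "dy": 0, "dz": 0.002, "fingers": 0.035}, {"rx": 0, "ry": 0, "rz": 0, "dx": 0, "dy": 0, "dz": 0.002, "fingers": 0.035}, {"rx": 0, "ry": 0, "rz": 0, "dx": 0, "dy": 0, "dz": 0.002, "fingers": 0.035}, {"rx": 0, "ry": 0, "rz": 0, "dx": 0, "dy": 0, "dz": 0.002, "fingers": 0.035}, {"rx": 0, "ry": 0, "rz": 0, "dx": 0, "dy": 0, "dz": 0.002, "fingers": 0.035}, {"rx": 0, "ry": 0, "rz": 0, "dx": 0, "dy": 0, "dz": 0, "fingers": 0.035}, {"rx": 0, "ry": 0, "rz": 0, "dx": 0, "dy": 0, "dz": 0, "fingers": 0.035}]' --squeeze 80

```text
time_s: 19.65
position: [0.5376, 0.1087, 0.0965]
tool_rot: [[0.169, 0.986, 0.001], [0.986, -0.169, -0.0], [0.0, 0.001, -1.0]]
ft_force: [2.0, -0.2, -0.4]
grip_width: 0.0473
gripper_force: 82.2
```

arm_command --deltas '[{"rx": 0, "ry": 0, "rz": 0, "dx": 0, "dy": 0, "dz": 0.002, "fingers": 0.035}, {"rx": 0, "ry": 0, "rz": 0, "dx": 0, "dy": 0, "dz": 0.002, "fingers": 0.035}, {"rx": 0, "ry": 0, "rz": 0, "dx": 0, "dy": 0, "dz": 0, "fingers": 0.035}, {"rx": 0, "ry": 0, "rz": 0, "dx": 0, "dy": 0, "dz": 0, "fingers": 0.035}]' --squeeze 80

```text
time_s: 20.05
position: [0.5366, 0.1087, 0.0912]
tool_rot: [[0.169, 0.986, -0.002], [0.986, -0.169, 0.0], [-0.0, -0.002, -1.0]]
ft_force: [5.1, -0.0, -9.9]
grip_width: 0.0468
gripper_force: 83.5
```

arm_command --deltas '[{"rx": 0, "ry": 0, "rz": 0, "dx": 0, "dy": 0.0005, "dz": 0.002, "fingers": 0.035}, {"rx": 0, "ry": 0, "rz": 0, "dx": 0, "dy": 0, "dz": 0.002, "fingers": 0.035}, {"rx": 0, "ry": 0, "rz": 0, "dx": 0, "dy": 0, "dz": 0.001, "fingers": 0.035}, {"rx": 0, "ry": 0, "rz": 0, "dx": 0, "dy": 0, "dz": 0, "fingers": 0.035}, {"rx": 0, "ry": 0, "rz": 0, "dx": 0, "dy": 0, "dz": 0, "fingers": 0.035}]' --squeeze 80

```text
time_s: 20.55
position: [0.5372, 0.1087, 0.0884]
tool_rot: [[0.169, 0.986, 0.0], [0.986, -0.169, -0.0], [-0.0, 0.0, -1.0]]
ft_force: [-3.2, -0.6, 7.4]
grip_width: 0.0471
gripper_force: 85.3
```

arm_command --deltas '[{"rx": 0, "ry": 0, "rz": 0, "dx": 0, "dy": -0.0003, "dz": 0.0015, "fingers": 0.035}, {"rx": 0, "ry": 0, "rz": 0, "dx": 0, "dy": 0, "dz": 0.001, "fingers": 0.035}, {"rx": 0, "ry": 0, "rz": 0, "dx": 0, "dy": 0, "dz": 0, "fingers": 0.035}, {"rx": 0, "ry": 0, "rz": 0, "dx": 0, "dy": 0, "dz": 0, "fingers": 0.035}]' --squeeze 80

```text
time_s: 20.95
position: [0.5373, 0.1087, 0.0883]
tool_rot: [[0.169, 0.986, 0.003], [0.986, -0.169, -0.0], [0.0, 0.003, -1.0]]
ft_force: [-9.0, -1.9, 28.0]
grip_width: 0.0472
gripper_force: 87.5
```

arm_command --deltas '[{"rx": 0, "ry": 0, "rz": 0, "dx": 0, "dy": 0, "dz": 0, "fingers": 0.035}, {"rx": 0, "ry": 0, "rz": 0, "dx": 0, "dy": 0, "dz": 0, "fingers": 0.035}, {"rx": 0, "ry": 0, "rz": 0, "dx": 0, "dy": 0, "dz": 0, "fingers": 0.035}, {"rx": 0, "ry": 0, "rz": 0, "dx": 0, "dy": 0, "dz": 0, "fingers": 0.035}]' --squeeze 80

```text
time_s: 21.35
position: [0.5373, 0.1087, 0.0883]
tool_rot: [[0.169, 0.986, 0.003], [0.986, -0.169, -0.0], [0.0, 0.003, -1.0]]
ft_force: [-8.5, -0.5, 28.9]
grip_width: 0.0469
gripper_force: 87.5
```

```bash
python3 - <<'E'
from h import *
a=grab("scene","s8.png");print(env.tip_of("cover_tab",a)[:1],env.tip_of("cone",a)[:1],proj(a,[.5374,.1087,.082]),env.observe()["ft_force"])
cv2.imwrite("pics/c8.png",cv2.resize(a["color"][100:325,240:540],(800,600)))
E
```

```text
[{'location': [357.5, 127.1], 'p': 0.96}] [{'location': [386.6, 260.7], 'p': 0.58}] [386.01429435 261.85439237] [-8.56087119 -1.41844203 28.52138445]
```

View pics/c8.png

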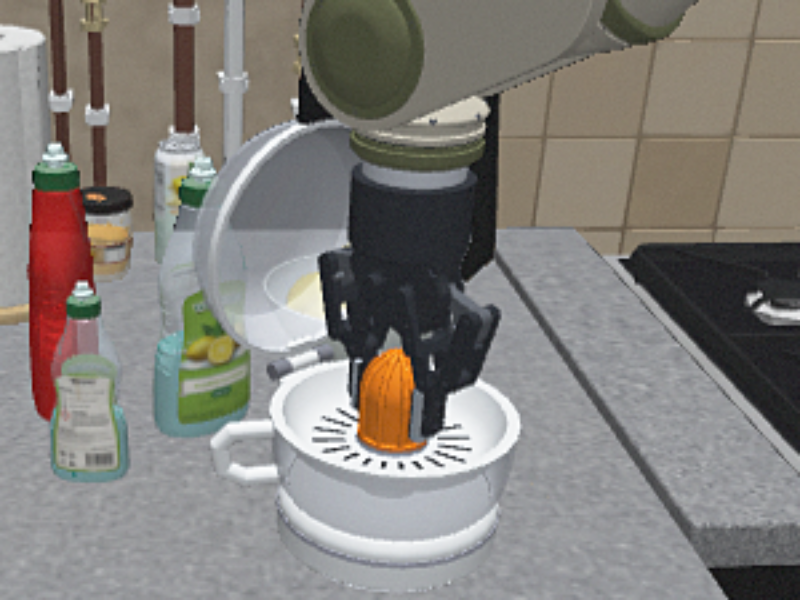

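The cone sits on the collar at crop (392,440), held in the fingers, with the cover upright and the bottle standing where it was.

```bash
python3 -c "
from rig import env
print(env.close_job())"
```

```text
the job is handed in; nothing more can be done
None
```

I've handed the job in: the cover stands upright on its own, and the cone clicked past the catches onto the collar and is still gripped and pressed down with about 28 N; the bottle looked untouched in the last picture and nothing was knocked, but no verdict came back.

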